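# Close the balance's draught shield and tare it

## Robot

A 6-joint arm with a two-finger parallel gripper is mounted at the origin on the work surface. World frame = base frame: x ahead of the robot, y to its left, z up, the work surface at z = 0. Lengths are in m, angles in rad, forces in N, time in s.
With the tool pointing down it reaches from about 0.375 to 0.9 m from the base axis. Payload 3.1 kg.
Tool frame: the origin (TCP) lies midway between the tips of the shut fingers; the grasp point (between the pads) lies 19 mm behind it; z points along the fingers, y is the line along which they close (so a half turn about z gives the same grasp; the last joint's range is limited). The gripper opens to 87 mm and grips with 3 to 60 N. Pads are 19 mm wide; open, the fingers measure 117 mm over their backs; the gripper's body (75 mm by 190 mm) begins 51 mm behind the grasp point.
Start: joints at [-1.327, 0.527, 1.433, -0, 1.181, -0.178], TCP at [0.256, -0.57, 0.223] pointing down, gripper open.
Joint ranges: [-3.08, 3.08], [-0.75, 2.2], [0.22, 2.44], [-1.43, 4.57], [0, 2.65], [-2.85, 2.85]. Speed limits (rad/s): [2.79, 2.79, 3.14, 3.14, 3.14, 3.14].

## Interface

Orientations are given as a unit quaternion [x, y, z, w].
In Python, from rig import status, imaging, order gives the robot as it stands.
- The arm moves only by the tool arm_command, never from a script. Its argument "deltas" is one flat list of numbers, 5 for each row, row after row: the opening, from -1 (shut) to 1 (fully open), so that 0 is half open, then the shift along the tool's x, y, z in m, then the turn about the tool's z in rad. In form: [gripper, tx, ty, tz, roll, gripper, tx, ty, tz, roll, ...]. A call has 1 to 12 rows; each row shifts and turns the commanded pose from where the row before left it, along the tool's axes as they then stand; what a row does not reach is not made up. A row lasts 1/8 s, in which the tool goes at most 62.5 mm and 10.7 degrees, less where a joint would pass 70% of its speed; a pose out of reach is approached as far as the arm can. A call with a gripper value outside its range is refused whole. The fingers move at their own pace and stop on an object; "newtons" is the grip in N (left out, the last holds). Time passes only in rows, so rows that do not move let the fingers close. It gives the time, the measured TCP pose, the force, the opening and the grip force at its end, in the units of the state.
- status.get_obs(): the state, without advancing time (a new reading comes with each control period).
- imaging.camera(name): name is "scene" or "top" or "wrist"; returns (picture, depth): 384x512x3 uint8, red, green, blue; 384x512 float32, m along the optical axis (not along the pixel's ray), 0 where there is no reading.
- imaging.camera_params(name): a dict with "intrinsics" (3x3 intrinsics, pixels), "k1" (the pictures are not rectified: a ray, as slopes to the right and down, at radius r is drawn at 1 + k1 r^2 times it, then the intrinsics apply), "camera_from_world" (4x4, takes a point from world to camera coordinates). Camera axes: x right, y up, looking along -z (the intrinsics and any distortion apply to the point x, -y, -z); pixel columns grow to the right and rows downward; lengths in m; the calibration is good to about 2 mm. A picture is of the moment at which its call begins: read the wrist's pose just before it. camera_params takes no time and is no camera call; for the wrist camera it gives the pose at the moment of the call.
- order.hand_in(): hands the job in; it is judged then, once.
The state is a dict: "time": time; "q": joint angles; "joint_velocities": joint speeds; "joint_torque": joint torques, N m; "position": TCP position; "tool_rot": TCP orientation; "ft_force": force on the tool from outside, world axes, zero at the start; "moment": the same for the moment, N m; "grip_width": finger opening in m; "grip_force": force on a finger pad.
Only numpy, scipy, OpenCV 4.12 (cv2) and the standard library are available. Lean on these libraries where they do the work, as an engineer would, in place of code of your own. Each camera call takes 0.05 s, during which the arm holds its last target. There are 200 camera calls.

## Task

Get the laboratory balance ready to weigh: with the fingertips push the draught shield's roof panel, which stands open to the balance's left, fully shut. Then press the wide oblong tare key on the balance's front all the way down and let it come back up. Grasp and lift nothing: leave the small round key unpressed, the beaker standing on the pan, and the things around the balance where they are.

Things in the scene. Friction and masses are not known exactly. Their poses are not given: they have to be found in the camera images.
- balance: Grey laboratory balance, 290 long (x) by 200 wide (y), fixed to the bench. Origin: centre of its footprint, on the bench. Its own x points from its front (keys, low apron) to its back, y to its left, z up; it may be turned about z. The apron and base top lie 60 mm above the bench. The clear-walled weighing chamber stands on the rear part: x from -25 to 145 mm, y from -90 to 90 mm, walls up to 150 mm; a flat display lies on the apron between keys and chamber.
- roof_end (a point): Middle of the top edge of the roof panel's left end face; moves with the panel. The panel is a framed clear plate 170 (balance x) by 190 (balance y) by 22 mm thick, lying flat on the chamber with its top 172 mm above the bench. Its left end is a plain grey upright face 170 mm wide and 22 mm high. Shut, that end stands at balance y = 100 mm and overhangs the chamber wall by 10 mm; push it towards the balance's right (-y of the balance).
- roof (a joint): How far the roof panel stands open, in m: 0 fully shut (stop), 0.095 fully open; it grows as the panel slides to the balance's left. Stays where it is left; needs about 2 N to slide.
- tare_top (a point): Centre of the top of the tare key, the wide oblong white key, 26 (balance x) by 64 (balance y) mm, at balance x = -112, y = 30 mm; its top stands 10 mm above the apron (70 mm above the bench) when up.
- tare_key (a joint): How far the tare key is pressed, in m: 0 up, 0.005 fully down. Presses straight down against a spring, about 2 N to start and 5 N fully down; springs back.
- power_top (a point): Centre of the top of the small round white key, 18 mm across, at balance x = -112, y = -65 mm, as high as the tare key. Not to be pressed.
- power_key (a joint): How far the small round key is pressed, in m: 0 up, 0.005 fully down.
- beaker: Small open glass beaker, 54 across and 60 mm tall, standing loose on the balance pan inside the chamber (its rim is 130 mm above the bench). Origin: centre of its underside.
- weight: Brass knobbed calibration weight, 32 across and 55 mm tall, loose, standing on the bench close beside the balance, on its left or right. Origin: centre of its underside.
- jar: Amber glass jar with cap, 56 across and 70 mm tall, loose, standing on the bench close beside the balance, on the other side from the weight. Origin: centre of its underside.
- pipette_filler: Green pipette filler with a white nose, 150 long, 22 wide, 20 mm high, lying loose on the bench at the left. Origin: underside, 55 mm from the plain end.
- bottle0: Small white reagent bottle, 60 across and 140 mm tall, loose, the nearest of the bottles at the left. Origin: centre of its underside.

How it is judged:
On the way, in this order (a step that is already met when the one before it is completed fails the run):
1. the roof panel is pushed fully shut (open by less than 4 mm) (value of joint roof below 0.004 m), for 0.2 s.
2. the tare key is pressed down (at least 3.8 of its 5 mm) with the roof shut (value of joint tare_key above 0.0038 m and value of joint roof below 0.004 m), for 0.1 s.
At the end, for the whole second after the job is handed in: The roof panel is shut to within 4 mm, both keys are up again (within 1.5 mm), the beaker stands upright and still on the pan, and the weight, jar, pipette filler and small bottle are within 20 mm of where they stood (value of joint roof below 0.004 m and value of joint each of tare_key, power_key below 0.0015 m and horizontal distance between beaker and balance below 0.1 m and height (world z) of beaker between 0.065 and 0.075 m and angle between beaker's own z axis and vertical below 0.15 rad and linear speed of beaker below 0.02 m/s and distance of each of weight, jar, pipette_filler, bottle0 from where it was at the start of the episode below 0.02 m); the robot touches nothing.
It fails at once if the tare key is pressed (over 3 mm) while the roof stands open by more than 10 mm (value of joint tare_key above 0.003 m and value of joint roof above 0.01 m).
It fails at once if the small round key is pressed (over 2 mm) (value of joint power_key above 0.002 m).
It fails at once if the beaker is lifted, tipped or shifted by more than 15 mm (distance of beaker from where it was at the start of the episode above 0.015 m or angle between beaker's own z axis and vertical above 0.3 rad).
It fails at once if a thing around the balance is lifted, carried, knocked over or moved by more than 20 mm (distance of any of weight, jar, pipette_filler, bottle0 from where it was at the start of the episode above 0.02 m or angle between any of weight, jar, pipette_filler, bottle0's own z axis and vertical above 0.4 rad).
It also fails if it takes over 42 s, if anything falls off the work surface, if the arm or the gripper's body presses on something with over 40 N, if the wrist force passes 120 N, or if a joint passes its speed limit or range.

## Working session

There is one attempt and no reset: what is moved stays moved. The work goes in short steps, Python scripts to look and compute and a tool call to move; the robot and the scene stay as the last step left them, time stands still between calls to the robot, and variables do not carry over. Pictures are saved under pics/ and viewed, at most 10 in all, crops included, and the job is handed in when it is done.

Besides the shell and the picture viewer there is one more tool, called in YAML: its name, and indented under it one key for each argument. arm_command: Moves the arm, as the interface text tells. Its arguments: {"type":"object","properties":{"deltas":{"type":"array"},"newtons":{"type":"number"}},"required":["deltas"]}

```bash
mkdir -p pics
cat > h.py <<'E'
import numpy as np, cv2
from rig import status, imaging, order
def cam(n):
    im,d=imaging.camera(n); p=imaging.camera_params(n); return im,d,p
def world(d,p):
    K=np.array(p["intrinsics"]);k1=p["k1"];h,w=d.shape
    u,v=np.meshgrid(np.arange(w),np.arange(h))
    pts=np.stack([u,v],-1).reshape(-1,1,2).astype(np.float64)
    n=cv2.undistortPoints(pts,K,np.array([k1,0,0,0.])).reshape(h,w,2)
    c=np.stack([n[...,0]*d,-n[...,1]*d,-d,np.ones_like(d)],-1)
    return (c@np.linalg.inv(np.array(p["camera_from_world"])).T)[...,:3]
def proj(P,p):
    c=np.array(p["camera_from_world"])@np.append(P,1)
    K=np.array(p["intrinsics"]);x,y=c[0]/-c[2],-c[1]/-c[2];f=1+p["k1"]*(x*x+y*y)
    return K[0,0]*x*f+K[0,2],K[1,1]*y*f+K[1,2]
E
python3 - <<'E'
from h import *
for n in("top","scene"):
    im,d,p=cam(n); np.savez(f"pics/{n}1.npz",im=im,d=d,W=world(d,p)); cv2.imwrite(f"pics/{n}1.png",cv2.resize(im[...,::-1],(800,600)))
o=status.get_obs(); print(o["position"],o["tool_rot"],o["time"])
E
```

```text
[ 0.25631791 -0.56929551  0.22166444] [ 9.77737711e-01  2.09828516e-01 -2.30474290e-05 -9.80317653e-04] 0.1
```

View pics/top1.png

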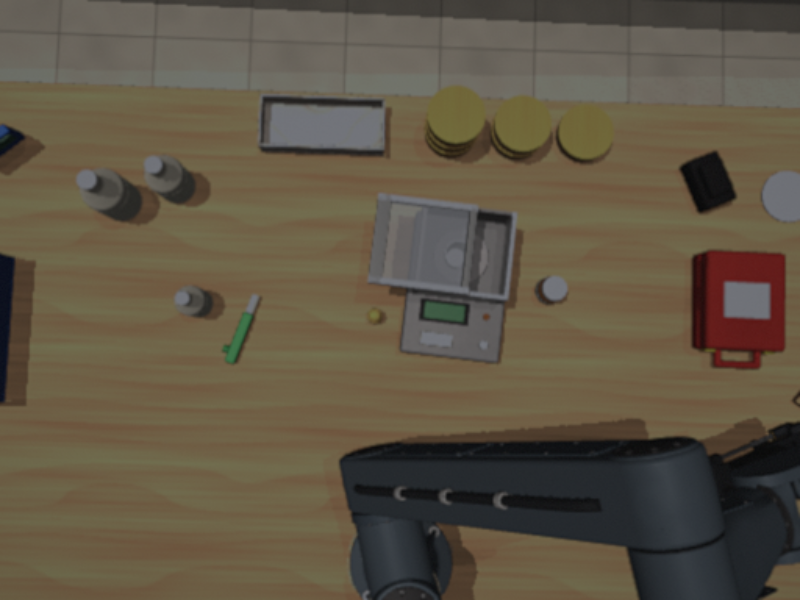

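View pics/scene1.png

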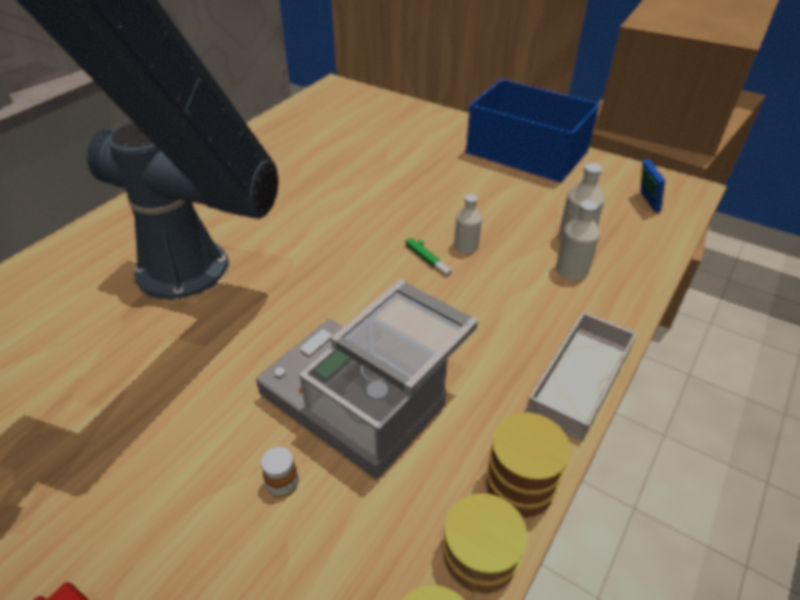

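The top picture shows the balance turned slightly. The tare key is at (437,339) and the round key at (484,345). The roof's left end edge runs from (380,196) to (370,285), the weight is at (375,316) and the jar at (553,289).

Run:
```python
from h import *
z=np.load("pics/top1.npz");W=z["W"]
s=1/1.5625
for n,(u,v) in dict(tare=(437,339),power=(484,345),endA=(382,199),endB=(373,283),frL=(408,352),frR=(496,358),weight=(375,316),jar=(553,289),bottle=(184,298)).items():
    u,v=round(u*s),round(v*s); print(n,np.median(W[v-1:v+2,u-1:u+2].reshape(-1,3),0).round(4))
# apron/base top mask -> corners; roof top mask
m=(abs(W[...,2]-.06)<.006)&(W[...,0]>.2)&(abs(W[...,1]+.1)<.2)
P=W[m][:,:2].astype(np.float32); print(len(P),cv2.minAreaRect(P))
m=(abs(W[...,2]-.172)<.006)&(W[...,0]>.3)&(abs(W[...,1]+.1)<.25)
P=W[m][:,:2].astype(np.float32); r=cv2.minAreaRect(P);print(len(P),r,cv2.boxPoints(r))
```

```text
tare [ 0.4516 -0.0612  0.0695]
power [ 0.442  -0.155   0.0719]
endA [0.7103 0.06   0.1723]
endB [0.5533 0.0698 0.1652]
frL [ 0.425  -0.0032  0.0574]
frR [ 0.4179 -0.1791  0.0584]
weight [0.4954 0.065  0.0528]
jar [ 0.5591 -0.2907  0.0681]
bottle [0.5124 0.4282 0.1393]
2814 ((0.6785236597061157, -0.10613058507442474), (0.5455819964408875, 0.37595152854919434), 2.3432347774505615)
1824 ((0.6276121735572815, -0.02057681977748871), (0.1898498386144638, 0.17053331434726715), 84.85015869140625) [[ 0.53416914 -0.10746496]
 [ 0.7040141  -0.12277215]
 [ 0.7210552   0.06631132]
 [ 0.5512102   0.08161851]]
```

arm_command:
  deltas: [-1,0,0,-0.04,0.171,-1,0,0,-0.04,0.171,-1,0,0,0,0.171,-1,0.02,-0.045,0,0,-1,0.02,-0.045,0,0,-1,0.02,-0.045,0,0,-1,0.02,-0.045,0,0,-1,0.02,-0.045,0,0,-1,0.02,-0.045,0,0,-1,0.02,-0.045,0,0,-1,0.02,-0.045,0,0,-1,0.02,-0.045,0,0]
  newtons: 20

```text
time: 1.6
position: [0.4726, -0.1812, 0.3023]
tool_rot: [0.999, -0.045, -0.0, -0.0]
ft_force: [0.4, -0.5, 0.9]
grip_width: 0.0006
grip_force: 0.0
```

arm_command:
  deltas: [-1,0.02,-0.046,0,0,-1,0.02,-0.046,0,0,-1,0.02,-0.046,0,0,-1,0.02,-0.046,0,0,-1,0.02,-0.046,0,0,-1,0.02,-0.046,0,0,-1,0.02,-0.046,0,0,-1,0,0,0,0]

```text
time: 2.6
position: [0.6412, 0.1285, 0.3014]
tool_rot: [0.999, -0.043, -0.0, -0.0]
ft_force: [-0.1, -1.5, 0.3]
grip_width: 0.0004
grip_force: 0.0
```

Run:
```python
from h import *
print(status.get_obs()["position"])
im,d,p=cam("wrist"); W=world(d,p); cv2.imwrite("pics/w1.png",im[...,::-1])
m=(abs(W[...,2]-.172)<.006)&(W[...,0]>.3)
print(m.sum(),W[m].max(0),W[m].min(0))
O=np.array([.5604,-.1012]);c,s=np.cos(-.09),np.sin(-.09);R=np.array([[c,-s],[s,c]])
b=(W[...,:2]-O)@R
mm=m&(abs(b[...,0]-.06)<.07)
print("end by pct",np.percentile(b[mm][:,1],[50,95,99]), "z",np.median(W[mm][:,2]))
```

```text
[0.64123796 0.12852748 0.30141631]
17248 [0.7203014  0.07882315 0.17605738] [ 0.53786318 -0.12318815  0.16600005]
end by pct [0.08584168 0.17637953 0.18096153] z 0.16689033351822685
```

View pics/w1.png

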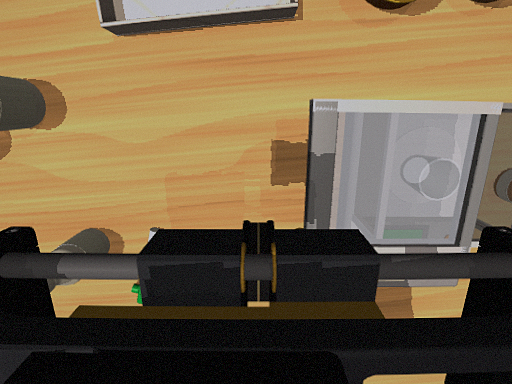

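The wrist picture shows the roof's left end at column ≈310, to the right of the fingers at column ≈258, with clear space between. The measured end is at balance y = 0.181, so the roof is open about 81 mm. Next I descend beside it and push.

arm_command:
  deltas: [-1,0,0,0.047,0,-1,0,0,0.047,0,-1,0,0,0.047,0,-1,0,0,0,0,-1,0,0.014,0,0,-1,0,0.012,0,0,-1,0,0.01,0,0,-1,0,0.01,0,0,-1,0,0.01,0,0]

```text
time: 3.78
position: [0.6363, 0.0694, 0.1625]
tool_rot: [0.999, -0.045, 0.001, -0.001]
ft_force: [0.6, 2.6, 1.9]
grip_width: 0.0003
grip_force: 1.3
```

arm_command:
  deltas: [-1,0,0.01,0,0,-1,0,0.01,0,0,-1,0,0.01,0,0,-1,0,0.01,0,0,-1,0,0.01,0,0,-1,0,0.005,0,0,-1,0,0,0,0]

```text
time: 4.65
position: [0.6299, 0.0137, 0.1612]
tool_rot: [0.999, -0.045, -0.001, 0.001]
ft_force: [-0.6, -0.4, -0.9]
grip_width: 0.0007
grip_force: 0.0
```

```bash
cat >> h.py <<'E'
O=np.array([.5604,-.1012]);c_,s_=np.cos(-.09),np.sin(-.09);R=np.array([[c_,-s_],[s_,c_]])
def bal(P): return (np.asarray(P)[...,:2]-O)@R
E
python3 - <<'E'
from h import *
o=status.get_obs();print(bal(o["position"]),o["position"],o["ft_force"])
im,d,p=cam("wrist"); W=world(d,p)
b=bal(W); 
for lo,hi in((.0,.03),(.09,.13)):
    m=(abs(W[...,2]-.172)<.005)&(b[...,0]>lo)&(b[...,0]<hi)
    print(m.sum(),np.percentile(b[m][:,1],[95,99,99.8]))
E
```

```text
[0.05890238 0.12070068] [0.62991239 0.01371811 0.16118543] [-0.57621103 -0.36798296 -0.86833274]
36 [0.03832543 0.04224901 0.04297123]
4008 [0.10987774 0.11083171 0.1112407 ]
```

arm_command:
  deltas: [-1,0,0.005,0,0,-1,0,0.005,0,0,-1,0,0.002,0,0,-1,0,0.002,0,0,-1,0,0,0,0]

```text
time: 5.32
position: [0.6291, 0.007, 0.1612]
tool_rot: [0.999, -0.046, -0.0, -0.006]
ft_force: [2.3, 15.8, -0.5]
grip_width: 0.0006
grip_force: 8.0
```

Run:
```python
from h import *
o=status.get_obs();print(bal(o["position"]),o["ft_force"])
im,d,p=cam("wrist"); W=world(d,p); b=bal(W)
cv2.imwrite("pics/w2.png",im[...,::-1])
m=(abs(W[...,2]-.172)<.005)&(b[...,0]>.09)&(b[...,0]<.13)
print(m.sum(),np.percentile(b[m][:,1],[95,99,99.8]))
```

```text
[0.05872667 0.11391609] [ 2.34801995 15.7544945  -0.4697739 ]
4225 [0.10309981 0.10431227 0.10470691]
```

View pics/w2.png

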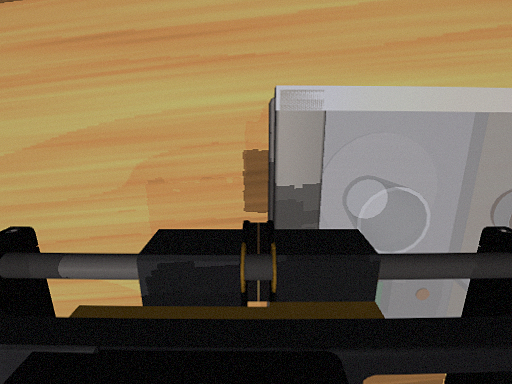

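The roof end now lies against the fingers at column ≈272. It has stalled at 16 N with balance y ≈ 0.104, which fits the stop within calibration. I push a little more to confirm.

arm_command:
  deltas: [-1,0,0.004,0,0,-1,0,0.003,0,0,-1,0,0,0,0]

```text
time: 5.75
position: [0.6291, 0.0068, 0.1613]
tool_rot: [0.999, -0.047, 0.0, -0.012]
ft_force: [6.3, 31.8, -0.9]
grip_width: 0.0003
grip_force: 16.0
```

arm_command:
  deltas: [-1,0,-0.02,0,0,-1,0,-0.03,0,0,-1,0,0,-0.045,0,-1,0,0,-0.045,0,-1,0,0,-0.045,0,-1,0,0,0,0]

```text
time: 6.5
position: [0.6359, 0.0425, 0.3015]
tool_rot: [0.999, -0.045, 0.005, 0.001]
ft_force: [0.8, -0.4, -0.5]
grip_width: 0.0004
grip_force: 0.0
```

Run:
```python
from h import *
o=status.get_obs();print(o["position"],bal(o["position"]),o["ft_force"])
p=imaging.camera_params("wrist");C=np.linalg.inv(np.array(p["camera_from_world"]));print("cam",C[:3,3],bal(C[:3,3]),"look",-C[:3,2])
im,d,p=cam("scene");cv2.imwrite("pics/s2.png",im[...,::-1])
W=world(d,p);b=bal(W)
m=(abs(W[...,2]-.172)<.004)&(abs(b[...,0]-.06)<.1)&(abs(b[...,1])<.25)
print("roof by",np.percentile(b[m][:,1],[1,99]))
for n in("top","scene"):
    z=np.load(f"pics/{n}1.npz");W=z["W"];b=bal(W)
    # keys: bright px
    m=(z["im"].min(-1)>(110 if n=="top" else 140))&(abs(W[...,2]-.07)<.006)&(b[...,0]<-.09)&(b[...,0]>-.14)&(abs(b[...,1])<.09)
    for q in(m&(b[...,1]>-.03),m&(b[...,1]<-.03)):
        if q.any(): print(n,q.sum(),W[q].mean(0),b[q].min(0),b[q].max(0))
```

```text
[0.63593688 0.04247757 0.30153478] [0.06231763 0.14988521] [ 0.84722601 -0.36700383 -0.52914749]
cam [0.70810479 0.03558121 0.46599236] [0.13481329 0.14950311] look [-0.26431052  0.02346364 -0.96415217]
roof by [-0.08660517  0.10183249]
top 116 [ 0.45276469 -0.05672168  0.06958661] [-0.12107404  0.00507037] [-0.10070721  0.06382837]
top 11 [ 0.44387937 -0.15183326  0.07152847] [-0.11649618 -0.06445883] [-0.10680754 -0.05727923]
scene 137 [ 0.45306291 -0.05902836  0.06780597] [-0.12553565  0.00159151] [-0.09771011  0.06411266]
scene 24 [ 0.44489243 -0.15257935  0.06897842] [-0.11811931 -0.07002386] [-0.10231762 -0.05472145]
```

View pics/s2.png

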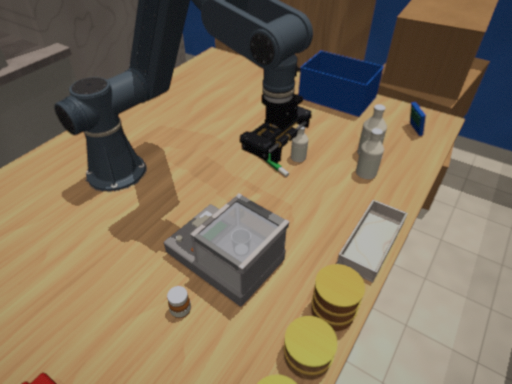

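The scene picture shows the roof shut on the chamber at about (240,230), with the beaker inside and the surroundings undisturbed. Next I move over the tare key.

arm_command:
  deltas: [-1,-0.0433,0.029,0,0,-1,-0.0433,0.029,0,0,-1,-0.0433,0.029,0,0,-1,-0.0433,0.029,0,0,-1,0,0,0.045,0,-1,0,0,0.045,0,-1,0,0,0.045,0,-1,0,0,0.045,0,-1,0,0,0.03,0,-1,0,0,0,0]

```text
time: 7.8
position: [0.4473, -0.0556, 0.0839]
tool_rot: [0.999, -0.045, -0.004, -0.001]
ft_force: [0.9, 0.3, -0.3]
grip_width: 0.0003
grip_force: 0.0
```

Run:
```python
from h import *
im,d,p=cam("scene");u,v=map(int,proj(np.array([.453,-.058,.07]),p));print(u,v)
cv2.imwrite("pics/s3.png",cv2.resize(im[v-60:v+60,u-80:u+80,::-1],(800,600),interpolation=2))
```

```text
201 217
```

View pics/s3.png

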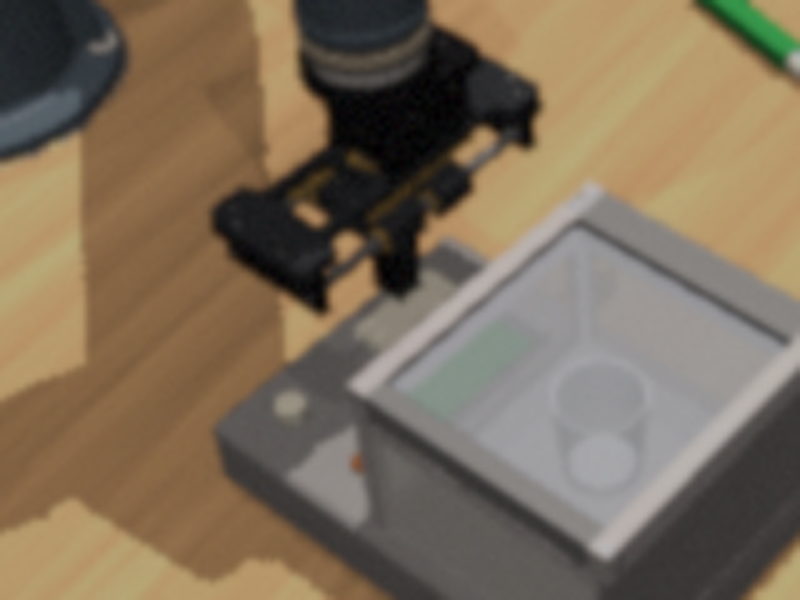

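The crop shows the fingertips at (400,290), right above the tare key, with the small round key clear at (290,405). I correct 5 mm forward and press.

arm_command:
  deltas: [-1,0.005,0,0,0,-1,0,0,0.008,0,-1,0,0,0.005,0,-1,0,0,0.004,0,-1,0,0,0.003,0,-1,0,0,0.002,0,-1,0,0,0,0,-1,0,0,0,0]

```text
time: 8.85
position: [0.4553, -0.0567, 0.0653]
tool_rot: [0.999, -0.045, 0.0, 0.0]
ft_force: [-1.5, 0.5, 9.8]
grip_width: 0.0007
grip_force: 5.0
```

arm_command:
  deltas: [-1,0,0,0.003,0,-1,0,0,0,0,-1,0,0,0,0]

```text
time: 9.22
position: [0.4554, -0.0567, 0.0649]
tool_rot: [0.999, -0.045, 0.001, 0.0]
ft_force: [-5.7, 2.0, 37.6]
grip_width: 0.0005
grip_force: 18.2
```

arm_command:
  deltas: [-1,0,0,-0.01,0,-1,0,0,-0.04,0,-1,0,0,-0.045,0,-1,0,0,-0.045,0,-1,0,0,-0.045,0,-1,-0.02,0.045,0,0,-1,-0.02,0.045,0,0,-1,-0.02,0.045,0,0,-1,-0.02,0.045,0,0,-1,0,0.045,0,0,-1,0,0,0,0]

```text
time: 10.6
position: [0.3553, -0.2769, 0.2465]
tool_rot: [0.999, -0.047, 0.001, 0.001]
ft_force: [0.6, -0.1, 0.4]
grip_width: 0.0005
grip_force: 0.0
```

Run:
```python
from h import *
o=status.get_obs();print(o["position"],o["ft_force"],o["time"])
im,d,p=cam("scene");cv2.imwrite("pics/s4.png",im[...,::-1])
W=world(d,p);b=bal(W)
m=(abs(W[...,2]-.172)<.004)&(abs(b[...,0]-.06)<.1)&(abs(b[...,1])<.25)
print("roof by",np.percentile(b[m][:,1],[1,99]))
m=(abs(b[...,0]+.111)<.008)&(abs(b[...,1]-.033)<.02);print("tare z",np.median(W[m][:,2]))
m=(abs(b[...,0]+.110)<.005)&(abs(b[...,1]+.062)<.005);print("power z",np.median(W[m][:,2]))
```

```text
[ 0.35528806 -0.27694906  0.24651491] [ 0.64853488 -0.14252597  0.35779718] 10.6
roof by [-0.08658006  0.10212602]
tare z 0.06752156825246025
power z 0.06709548222553652
```

View pics/s4.png

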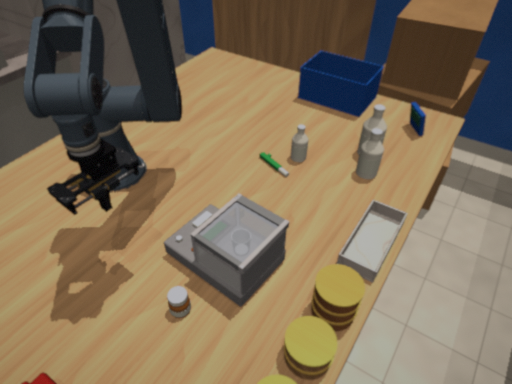

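The picture shows the roof shut at (240,230), the keys up at (205,215), the other things in place and the arm clear. I'm handing in.

```bash
python3 -c "
from rig import order
print(order.hand_in())"
```

```text
the job is handed in; nothing more can be done
None
```

I pushed the roof panel shut against its stop, pressed the tare key fully down and let it come back up, and handed the job in at about 11 s with the arm clear; in the last picture the other things looked undisturbed, and no verdict was returned.

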